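Set a cross-slide handwheel to its mark with the backlash taken up

TASK

The handwheel of the small cross-slide on the bench stands clockwise of its mark, and its worn screw has an unknown amount of backlash. Wind it counter-clockwise (seen from above) past the mark until you feel the slide just come up against its springy end stop, without forcing it, then bring it back clockwise straight onto the mark, without going past it, so that the backlash is all taken up; let go and leave the things lying around it alone.

Things in the scene. Friction and masses are not known exactly. Their poses are not given: they have to be found in the camera images.
- crank_grip_mid (a point): middle of the black upright crank grip, which revolves freely on its pin: 23 mm diameter, 55 mm tall (5 to 60 mm above the disc), 48 mm from the wheel's axis; this point is on its centre line, 33 mm above the disc's top face. The disc's hub stands 11 mm above the disc
- wheel_axis (a point): point on the wheel's axis in the disc's top face, 92 mm above the bench. The springy end stop is met turning counter-clockwise 0.14 rad plus the backlash past the mark; there the push at the crank grip rises from 7 or 8 N by about 10 N per 0.05 rad of wheel turn, and more than about 22 N is forcing it
- index_tip (a point): top of the fixed index, a small steel upright with a white line just outside the disc's rim on the robot's side, 66 mm from the axis, 90 mm above the bench (level with the disc). With the wheel at its mark the crank grip stands on the straight line from axis to index
- carriage_mark (a point): middle of the top face of the steel carriage (70 x 100 mm) under the wood offcut; 112 mm from the wheel axis, away from the index, when set right. It moves 2 mm per radian of wheel turn, away from the wheel for clockwise turns; too little to read well from its pose. The backlash differs each time, 0.3 to 1.9 rad of wheel turn, so turning back the slide follows late
- slide_base: fixed base plate of the cross-slide, 260 x 110 mm; origin on the bench under the wheel's axis, x along the slide from wheel to carriage, away from the index, z up. The housing under the wheel is 94 mm square and 70 mm high; carriage and offcut reach up to 66 mm
- tape_measure: loose tape measure, 66 x 82 x 34 mm, lying beyond the far end of the slide; to be left alone
- handwheel: the dark steel handwheel (disc 122 mm across, 10 thick, vertical axis) on the grey housing. Its mark is the one long white line under the crank grip, 0.6 to 1.3 rad clockwise (from above) of the index at first. Origin under the axis on the bench. It stays where left. At the crank grip, turning within the backlash takes about 1.5 N, moving the slide 6 to 8 N
- screwdriver: loose stubby screwdriver with green handle, 28 x 140 x 24 mm, lying on the robot's side of the handwheel; to be left alone
- tape_roll: loose small roll of dark tape, 57 mm across, 19 mm high, left of the handwheel; to be left alone

How it is judged:
By the outcome, as a careful person would: the job done as asked, in the order asked, and still so for the second after the job is handed in, with the robot touching nothing.
It also fails if it takes over 72 s, if anything falls off the work surface, if the arm or the gripper's body presses on something with over 40 N, if the wrist force passes 120 N, or if a joint passes its speed limit or range.

ROBOT

A 6-joint arm with a two-finger parallel gripper is mounted at the origin on a cart in front of the work surface, level with it; the furniture and walls round the work are solid. World frame = base frame: x ahead of the robot, y to its left, z up, the work surface at z = 0. Lengths are in mm, angles in degrees, forces in N, time in s.
With the tool pointing down it reaches from about 350 to 850 mm from the base axis. Payload 8.1 kg.
Tool frame: the origin (TCP) lies midway between the tips of the shut fingers; the grasp point (between the pads) lies 19 mm behind it; z points along the fingers, y is the line along which they close (so a half turn about z gives the same grasp; the last joint's range is limited). The gripper opens to 85 mm and grips with 20 to 120 N. Pads are 22 mm wide; open, the fingers measure 114 mm over their backs; the gripper's body (76 mm by 85 mm) begins 54 mm behind the grasp point. The pads swing forward as they close: fully open they stand 13 mm farther back than shut.
Start: joints at [-68.148, 7.471, 85.268, -0, 87.261, -4.893], TCP at [270.038, -535.803, 231.292] pointing down, gripper open.
Joint ranges: [-169.43, 169.43], [-51.17, 129.36], [1.28, 143.12], [-76.62, 256.62], [0, 156.53], [-152.29, 152.29]. Speed limits (degrees/s): [136.94, 136.94, 159.86, 180, 180, 180].

INTERFACE

Orientations are given as [roll, pitch, yaw] about the fixed x, y, z axes, in that order (R = Rz(yaw) Ry(pitch) Rx(roll)).
In Python, from bench import r gives the robot as it stands. The module is installed in compiled form; this text tells all that it offers.
- The arm moves only by the tool jog_arm, never from a script. Its argument "rows" is a list of rows, each a list of 2 entries, a list of its own where there are three numbers: the shift along the tool's x, y, z in mm, then the turn, a rotation vector about the tool's x, y, z in rad. A call has 1 to 10 rows; each row is the pose to reach, as a shift and turn from the pose commanded when the call began, along the tool's axes at that moment; what a row does not reach only later rows make up. A row lasts 1/10 s, in which the tool goes at most 50 mm and 8.59 degrees, less where a joint would pass 70% of its speed; a pose out of reach is approached as far as the arm can. A call with a gripper value outside its range is refused whole. "grip" is the finger opening in mm, from 0 to 85.4, set as the call begins (left out, the last holds). The fingers move at their own pace and stop on an object; "force" is the grip in N (left out, the last holds). Time passes only in rows, so rows that repeat a pose let the fingers close. It gives the time, the measured TCP pose, the force, the opening and the grip force at its end, in the units of the state.
- r.sense(): the state, without advancing time (a new reading comes with each control period).
- r.snapshot(name): name is "scene" or "top" or "wrist"; returns (picture, depth): 384x512x3 uint8, blue, green, red; 384x512 float32, mm along the optical axis (not along the pixel's ray), 0 where there is no reading.
- r.camera_params(name): a dict with "fx", "fy", "cx", "cy" (pixels), "dist_coeffs" ([k1, k2, p1, p2, k3] as OpenCV has them; the pictures are not rectified), "pose" (4x4, takes a point from camera to world coordinates); the wrist camera has in their place "tool_from_camera" (4x4, takes a point from camera to tool coordinates, whose origin is the TCP and whose axes are the flange's). Camera axes: x right, y down, z forward; pixel columns grow to the right and rows downward; lengths in mm; the calibration is good to about 2 mm. A picture is of the moment at which its call begins: read the wrist's pose just before it. camera_params takes no time and is no camera call.
- r.hand_in(): hands the job in; it is judged then, once.
The state is a dict: "time": time; "joint_pos": joint angles; "qd": joint speeds; "joint_efforts": joint torques, N m; "tool_pos": TCP position; "tcp_rot": TCP orientation; "ft_force": force on the tool from outside, world axes, zero at the start; "wrist_torque": the same for the moment, N m; "finger_gap": finger opening in mm; "grip_force": force on a finger pad.
Only numpy, scipy, OpenCV 4.12 (cv2) and the standard library are available. Lean on these libraries where they do the work, as an engineer would, in place of code of your own. Each camera call takes 0.05 s, during which the arm holds its last target. There are 200 camera calls.

## Working session

There is one attempt and no reset: what is moved stays moved. The work goes in short steps, Python scripts to look and compute and a tool call to move; the robot and the scene stay as the last step left them, time stands still between calls to the robot, and variables do not carry over. Pictures are saved under pics/ and viewed, at most 10 in all, crops included, and the job is handed in when it is done.

Besides the shell and the picture viewer there is one more tool, called after "Emit:" as name(argument=value, ...) on one line, values as JSON. jog_arm: Moves the arm, as the interface text tells. Its arguments: {"type":"object","properties":{"rows":{"type":"array"},"grip":{"type":"number"},"force":{"type":"number"}},"required":["rows"]}

```bash
mkdir -p pics; cat > h.py <<'E'
import numpy as np, cv2
from bench import r
def ray(cam,uv,z,pose=None):
    p=r.camera_params(cam); K=np.array([[p['fx'],0,p['cx']],[0,p['fy'],p['cy']],[0,0,1]])
    n=cv2.undistortPoints(np.array(uv,float).reshape(-1,1,2),K,np.array(p['dist_coeffs'])).reshape(-1,2)
    T=np.array(p['pose']) if pose is None else pose
    d=np.c_[n,np.ones(len(n))]@T[:3,:3].T; o=T[:3,3]
    return o+d*((z-o[2])/d[:,2])[:,None]
E
python3 - <<'E'
from h import *
s=r.sense();print(s['tool_pos'],s['tcp_rot'],s['ft_force'],s['time'])
for c in('scene','top'):
    im,d=r.snapshot(c);cv2.imwrite(f'pics/{c}0.png',im);np.save(f'{c}0.npy',d);print(r.camera_params(c))
a=cv2.imread('pics/top0.png');cv2.imwrite('pics/top0v.png',cv2.resize(a,(768,576)))
E
```

```text
[ 269.80358969 -535.27290477  230.19996556] [-1.79889917e+02 -8.71667282e-03  2.67448595e+01] [ 0.2477153  -0.17057683 -0.52765334] 0.0
{'fx': 429.6142682263951, 'fy': 429.6142682263951, 'cx': 258.9758307288803, 'cy': 201.08744177454304, 'dist_coeffs': array([-0.10715261,  0.        ,  0.        ,  0.        ,  0.        ]), 'pose': array([[-8.12785302e-01, -4.21790106e-01,  4.01837230e-01,
         7.55761207e+01],
       [-5.82559537e-01,  5.90967290e-01, -5.58016172e-01,
         4.23545203e+02],
       [-2.10695843e-03, -6.87641453e-01, -7.26047376e-01,
         8.45930657e+02],
       [ 0.00000000e+00,  0.00000000e+00,  0.00000000e+00,
         1.00000000e+00]])}
{'fx': 373.6708994332956, 'fy': 373.6708994332956, 'cx': 254.75722348927854, 'cy': 190.29861765274669, 'dist_coeffs': array([0.01140602, 0.        , 0.        , 0.        , 0.        ]), 'pose': array([[ 4.69546170e-01, -8.48956927e-01,  2.42484082e-01,
         2.83821364e+02],
       [-8.82903117e-01, -4.52393873e-01,  1.25785015e-01,
        -2.52731613e+02],
       [ 2.91225301e-03, -2.73151824e-01, -9.61966527e-01,
         9.04660968e+02],
       [ 0.00000000e+00,  0.00000000e+00,  0.00000000e+00,
         1.00000000e+00]])}
```

View pics/scene0.png

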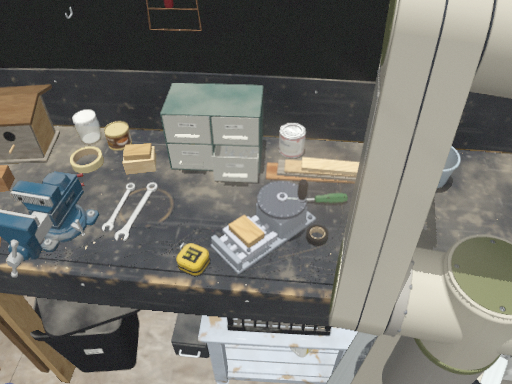

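View pics/top0v.png

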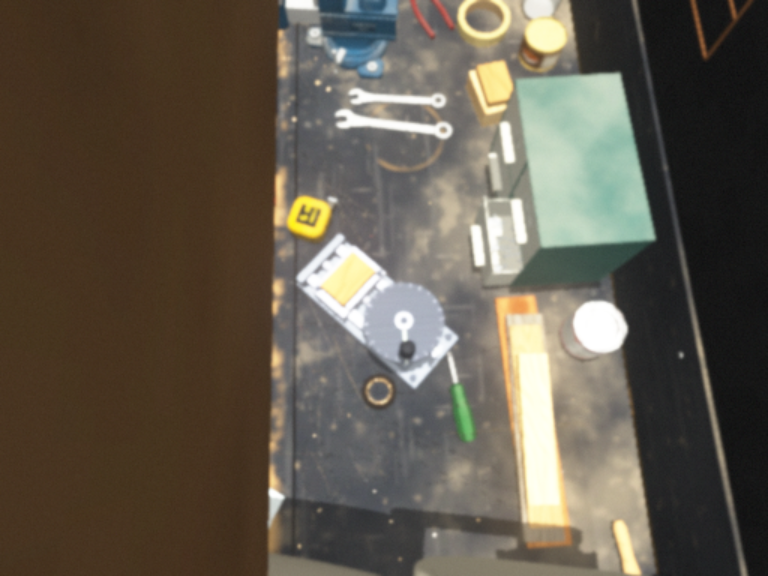

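The top view shows the wheel hub at about (269,213) in original pixels, the grip top at (271,233) and the slide running from up-left to down-right. The scene view has the hub at (282,197), the grip at (303,188), the tape roll at (317,235) and the screwdriver just right of the wheel.

```bash
python3 - <<'E'
from h import *
print(ray('top',[(269.3,213.3)],103),ray('top',[(271.5,232)],152),'base R end corners',ray('top',[(305,225),(277,258),(226,158),(199,186)],12))
print('scene',ray('scene',[(282,197)],103),ray('scene',[(304,183)],152))
print('screwdr',ray('top',[(299,236),(311,293)],12),'roll',ray('top',[(253,261)],19))
print(r.camera_params('wrist'))
E
```

```text
[[ 454.61338148 -200.6507865   103.        ]] [[ 411.84836932 -225.61291969  152.        ]] base R end corners [[ 488.94217467 -284.28971678   12.        ]
 [ 386.81062579 -260.39224582   12.        ]
 [ 549.85822653  -31.30413553   12.        ]
 [ 453.3740247    -8.27336364   12.        ]]
scene [[ 449.59188816 -190.5993647   103.        ]] [[ 408.29290192 -217.43074583  152.        ]]
screwdr [[ 458.10125644 -283.2589513    12.        ]
 [ 352.72498675 -365.6838797    12.        ]] roll [[ 353.47022742 -213.96035297   19.        ]]
{'fx': 329.3632732424643, 'fy': 329.3632732424643, 'cx': 253.31019015202634, 'cy': 192.2072379264255, 'dist_coeffs': array([-0.0317439,  0.       ,  0.       ,  0.       ,  0.       ]), 'tool_from_camera': array([[ 3.60517932e-05, -9.53091161e-01, -3.02683394e-01,
         7.76629438e+01],
       [ 9.99999268e-01, -3.31730772e-04,  1.16366290e-03,
         5.24603496e-01],
       [-1.20948622e-03, -3.02683214e-01,  9.53090452e-01,
        -1.42609854e+02],
       [ 0.00000000e+00,  0.00000000e+00,  0.00000000e+00,
         1.00000000e+00]])}
```

Emit:
jog_arm(rows=[[[32,-32,-3],[0,0,0]],[[64,-64,-6],[0,0,0]],[[96,-96,-9],[0,0,0]],[[128,-128,-12],[0,0,0]],[[160,-160,-15],[0,0,0]],[[192,-192,-18],[0,0,0]],[[224,-223,-20],[0,0,0]],[[224,-223,-20],[0,0,0]],[[224,-223,-20],[0,0,0]]], grip=50)

```text
time: 1.0
tool_pos: [370.0, -235.0, 251.2]
tcp_rot: [180.0, 0.0, 26.9]
ft_force: [0.3, -1.5, -0.5]
finger_gap: 50.2
grip_force: 0.0
```

```bash
cat >> h.py <<'E'
from scipy.spatial.transform import Rotation as R
def wpose():
    s=r.sense(); T=np.eye(4); T[:3,:3]=R.from_euler('xyz',s['tcp_rot'],degrees=True).as_matrix(); T[:3,3]=s['tool_pos']
    return T@np.array(r.camera_params('wrist')['tool_from_camera'])
E
python3 - <<'E'
from h import *
s=r.sense();print(s['time'],s['tool_pos'],s['tcp_rot'],s['ft_force'],s['finger_gap'])
P=wpose();np.save('P1.npy',P)
im,d=r.snapshot('wrist');np.save('w1d.npy',d);cv2.imwrite('pics/w1.png',im);cv2.imwrite('pics/w1v.png',cv2.resize(im,(768,576)))
im,d=r.snapshot('top');cv2.imwrite('pics/top1.png',im)
E
```

```text
1.0 [ 369.97681944 -235.03902898  251.19842987] [1.79982488e+02 1.27294926e-02 2.69017070e+01] [ 0.25968579 -1.47278656 -0.50309071] 50.16875946485963
```

View pics/w1v.png

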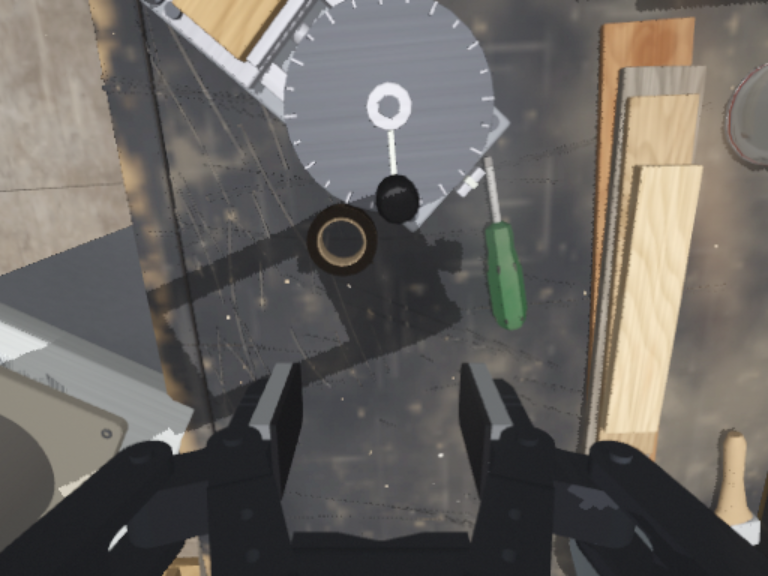

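The wrist view shows the hub at about (389,105), the white line running down to the black grip top at (398,197), and the white index at (470,181), all in 1.5x pixels. The screwdriver is just outside the index and the roll is at (342,242).

```bash
python3 - <<'E'
from h import *
im=cv2.imread('pics/w1.png');P=np.load('P1.npy');d=np.load('w1d.npy')
hsv=cv2.cvtColor(im,cv2.COLOR_BGR2HSV);w=((hsv[...,2]>185)&(hsv[...,1]<40)).astype(np.uint8)
roi=np.zeros_like(w);roi[40:140,180:345]=1
n,l,st,c=cv2.connectedComponentsWithStats(w*roi)
for i in range(1,n):
    if st[i,4]>12: print(st[i],c[i].round(1))
# depth samples
for u,v in [(265,131),(266,126),(259,60),(259,70),(230,80),(313,121),(285,60)]: print((u,v),d[v,u], im[v,u])
g=(hsv[...,2]<45).astype(np.uint8);roi[:]=0;roi[112:152,246:284]=1
n,l,st,c=cv2.connectedComponentsWithStats(g*roi);print([(st[i].tolist(),c[i].round(1)) for i in range(1,n) if st[i,4]>50])
cv2.imwrite('pics/c1.png',cv2.resize(im[30:160,180:345],None,fx=4.8,fy=4.6,interpolation=cv2.INTER_CUBIC))
E
```

```text
[189  40   4   7  17] [190.5  42.7]
[180  42  18  37 295] [184.8  59.3]
[244  55  30  61 668] [259.3  75. ]
[321  65   8   2  13] [323.9  65.4]
[325  74  12  22  51] [330.7  85.9]
[314  98   7   5  14] [317.  100.2]
[325 111   7  29  76] [328.2 125.4]
[305 112  18  19 133] [313.8 121.1]
[292 123   6   7  13] [294.5 125.4]
[280 133  13   7  37] [286.3 136.9]
(265, 131) 240.51616 [40 36 38]
(266, 126) 239.02893 [83 80 80]
(259, 60) 274.2354 [244 237 237]
(259, 70) 273.53073 [148 138 136]
(230, 80) 286.66837 [141 133 129]
(313, 121) 296.34503 [233 240 237]
(285, 60) 281.0184 [144 135 132]
[([251, 117, 28, 33, 669], array([264.3, 133.4]))]
```

View pics/c1.png

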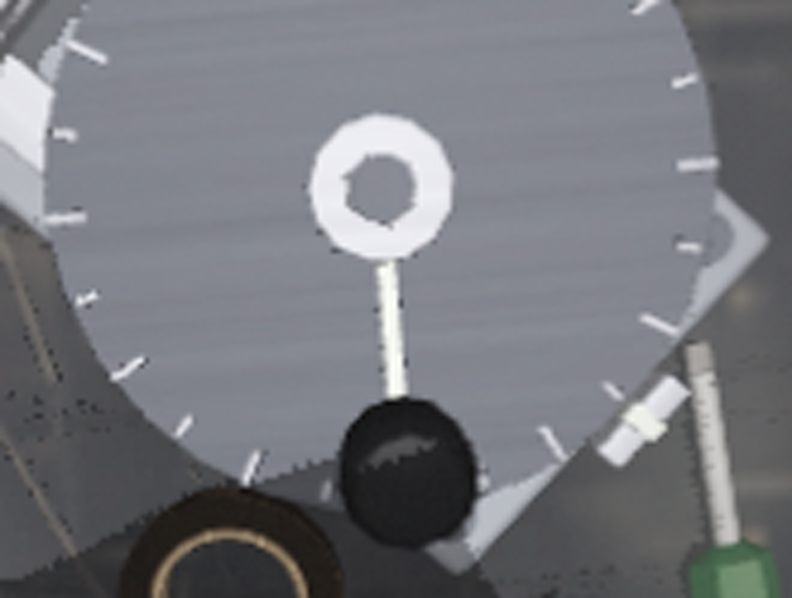

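The crop shows the hub centre at (381,187), the mark line from (387,265) to (398,395), and the index line at (645,420) on its small steel upright. The grip top is at about (408,472).

```bash
python3 - <<'E'
from h import *
P=np.load('P1.npy');f=lambda x,y:(180+x/4.8,30+y/4.6)
ax=ray('wrist',[f(381,187)],103,P)[0]; print('cam',P[:3,3])
ln=ray('wrist',[f(387,265),f(398,395)],92.3,P); ix=ray('wrist',[f(645,420)],90,P)[0]
g=ray('wrist',[f(408,473),(264.8,133)],150,P)
rim=ray('wrist',[f(45,187),f(717,180)],92,P)
a=lambda v:np.degrees(np.arctan2(v[1],v[0]))
print('axis',ax,'line',ln,a(ln[1]-ln[0]),a(ln[1]-ax),np.linalg.norm(ln-ax,axis=1))
print('index',ix,a(ix-ax),np.linalg.norm((ix-ax)[:2]));print('grip',g,[a(q-ax) for q in g],np.linalg.norm((g-ax)[:,:2],axis=1))
print('rim mid',rim.mean(0),np.linalg.norm(rim[0]-rim[1]))
E
```

```text
cam [ 439.48009185 -200.31503469  393.79014227]
axis [ 454.22547576 -198.98882747  103.        ] line [[ 442.77387597 -206.33400928   92.3       ]
 [ 422.1354005  -219.28159382   92.3       ]] -147.89782200013437 -147.6920114053756 [17.30840356 39.44691745]
index [ 438.91939239 -263.31202673   90.        ] -103.38494115326333 66.11921166346653
grip [[ 415.29624241 -222.64036399  150.        ]
 [ 415.11681368 -222.567915    150.        ]] [np.float64(-148.71913996755117), np.float64(-148.9137143851154)] [45.55085497 45.66684595]
rim mid [ 455.46768535 -198.59028879   92.        ] 121.04025213929688
```

Emit:
jog_arm(rows=[[[22,5,20],[0,0,0]],[[43.6,10.4,45],[0,0,0]],[[43.6,10.4,75],[0,0,0]],[[43.6,10.4,105],[0,0,0]],[[43.6,10.4,130],[0,0,0]],[[43.6,10.4,142],[0,0,0]],[[43.6,10.4,142],[0,0,0]],[[43.6,10.4,142],[0,0,0]]])

```text
time: 1.9
tool_pos: [413.5, -226.4, 110.1]
tcp_rot: [180.0, -0.0, 26.7]
ft_force: [-1.5, -0.4, -0.7]
finger_gap: 50.0
grip_force: 0.0
```

Emit:
jog_arm(rows=[[[0,0,0],[0,0,0]],[[0,0,0],[0,0,0]],[[0,0,0],[0,0,0]],[[0,0,0],[0,0,0]],[[0,0,0],[0,0,0]],[[0,0,0],[0,0,0]],[[0,0,0],[0,0,0]]], grip=15, force=40)

```text
time: 2.6
tool_pos: [414.3, -226.4, 110.9]
tcp_rot: [179.8, -0.1, 26.8]
ft_force: [-1.0, -0.7, 5.6]
finger_gap: 21.7
grip_force: 39.3
```

```bash
cat > plan.py <<'E'
import sys,numpy as np,json
# a,b: wheel angle rel. to mark (rad, ccw +); n rows; h hold rows; optional new radius
a,b,n,h=map(float,sys.argv[1:5]); rad=float(sys.argv[5]) if len(sys.argv)>5 else 48
M=np.radians(-103.4); Y=np.radians(26.8)
p=lambda t:rad*np.array([np.cos(M+t-Y),-np.sin(M+t-Y)])
rows=[[[*(p(a+(b-a)*k/n)-p(a)).round(1),0],[0,0,0]] for k in range(1,int(n)+1)]
print(json.dumps(rows+[rows[-1]]*int(h)))
print('radial dir world',np.cos(M+b).round(2),np.sin(M+b).round(2),'tangent ccw',-np.sin(M+b).round(2),np.cos(M+b).round(2))
E
python3 plan.py -.775 -.475 7 2; python3 plan.py -.475 -.175 7 2;python3 plan.py -.175 .125 7 2;
```

```text
[[[0.2, 2.0, 0], [0, 0, 0]], [[0.6, 4.1, 0], [0, 0, 0]], [[1.0, 6.1, 0], [0, 0, 0]], [[1.5, 8.1, 0], [0, 0, 0]], [[2.1, 10.1, 0], [0, 0, 0]], [[2.7, 12.0, 0], [0, 0, 0]], [[3.5, 13.9, 0], [0, 0, 0]], [[3.5, 13.9, 0], [0, 0, 0]], [[3.5, 13.9, 0], [0, 0, 0]]]
radial dir world -0.65 -0.76 tangent ccw 0.76 -0.65
[[[0.8, 1.9, 0], [0, 0, 0]], [[1.7, 3.7, 0], [0, 0, 0]], [[2.7, 5.5, 0], [0, 0, 0]], [[3.8, 7.3, 0], [0, 0, 0]], [[4.9, 9.0, 0], [0, 0, 0]], [[6.1, 10.7, 0], [0, 0, 0]], [[7.4, 12.3, 0], [0, 0, 0]], [[7.4, 12.3, 0], [0, 0, 0]], [[7.4, 12.3, 0], [0, 0, 0]]]
radial dir world -0.4 -0.92 tangent ccw 0.92 -0.4
[[[1.3, 1.6, 0], [0, 0, 0]], [[2.8, 3.0, 0], [0, 0, 0]], [[4.2, 4.5, 0], [0, 0, 0]], [[5.8, 5.8, 0], [0, 0, 0]], [[7.4, 7.1, 0], [0, 0, 0]], [[9.0, 8.4, 0], [0, 0, 0]], [[10.7, 9.5, 0], [0, 0, 0]], [[10.7, 9.5, 0], [0, 0, 0]], [[10.7, 9.5, 0], [0, 0, 0]]]
radial dir world -0.11 -0.99 tangent ccw 0.99 -0.11
```

Emit:
jog_arm(rows=[[[0.2,2.0,0],[0,0,0]],[[0.6,4.1,0],[0,0,0]],[[1.0,6.1,0],[0,0,0]],[[1.5,8.1,0],[0,0,0]],[[2.1,10.1,0],[0,0,0]],[[2.7,12.0,0],[0,0,0]],[[3.5,13.9,0],[0,0,0]],[[3.5,13.9,0],[0,0,0]],[[3.5,13.9,0],[0,0,0]]])

```text
time: 3.5
tool_pos: [423.9, -236.8, 110.8]
tcp_rot: [179.9, -0.1, 26.8]
ft_force: [0.3, 1.5, 6.2]
finger_gap: 21.6
grip_force: 39.2
```

```bash
python3 -c "
from h import *
for i in range(3):
  s=r.sense();print(s['tool_pos'].round(2),s['ft_force'].round(2))"
```

```text
[ 423.92 -236.79  110.82] [0.25 1.52 6.22]
[ 423.92 -236.79  110.82] [0.25 1.52 6.22]
[ 423.92 -236.79  110.82] [0.25 1.52 6.22]
```

Emit:
jog_arm(rows=[[[0.8,1.9,0],[0,0,0]],[[1.7,3.7,0],[0,0,0]],[[2.7,5.5,0],[0,0,0]],[[3.8,7.3,0],[0,0,0]],[[4.9,9.0,0],[0,0,0]],[[6.1,10.7,0],[0,0,0]],[[7.4,12.3,0],[0,0,0]]])

```text
time: 4.2
tool_pos: [435.9, -243.8, 110.6]
tcp_rot: [179.9, -0.1, 26.8]
ft_force: [0.6, 3.7, 6.0]
finger_gap: 22.0
grip_force: 39.4
```

Emit:
jog_arm(rows=[[[1.3,1.6,0],[0,0,0]],[[2.8,3.0,0],[0,0,0]],[[4.2,4.5,0],[0,0,0]],[[5.8,5.8,0],[0,0,0]],[[7.4,7.1,0],[0,0,0]],[[9.0,8.4,0],[0,0,0]],[[10.7,9.5,0],[0,0,0]]])

```text
time: 4.9
tool_pos: [448.6, -247.1, 110.5]
tcp_rot: [-179.9, 0.0, 26.8]
ft_force: [-6.7, 5.4, 11.0]
finger_gap: 22.0
grip_force: 40.1
```

```bash
for a in ".125 .275 3 0" ".275 .425 3 0" ".425 .475 2 0" ".475 .525 2 0" ".525 .575 2 0"; do python3 plan.py $a; done
```

```text
[[[2.0, 1.3, 0], [0, 0, 0]], [[4.1, 2.4, 0], [0, 0, 0]], [[6.3, 3.5, 0], [0, 0, 0]]]
radial dir world 0.04 -1.0 tangent ccw 1.0 0.04
[[[2.2, 0.9, 0], [0, 0, 0]], [[4.5, 1.8, 0], [0, 0, 0]], [[6.8, 2.5, 0], [0, 0, 0]]]
radial dir world 0.19 -0.98 tangent ccw 0.98 0.19
[[[1.2, 0.3, 0], [0, 0, 0]], [[2.3, 0.6, 0], [0, 0, 0]]]
radial dir world 0.24 -0.97 tangent ccw 0.97 0.24
[[[1.2, 0.3, 0], [0, 0, 0]], [[2.4, 0.5, 0], [0, 0, 0]]]
radial dir world 0.29 -0.96 tangent ccw 0.96 0.29
[[[1.2, 0.2, 0], [0, 0, 0]], [[2.4, 0.4, 0], [0, 0, 0]]]
radial dir world 0.33 -0.94 tangent ccw 0.94 0.33
```

Emit:
jog_arm(rows=[[[2.2,1.0,0],[0,0,0]],[[4.3,2.0,0],[0,0,0]],[[6.6,2.9,0],[0,0,0]]])

```text
time: 5.2
tool_pos: [455.6, -247.1, 110.5]
tcp_rot: [-180.0, 0.0, 26.8]
ft_force: [-7.5, 2.6, 10.5]
finger_gap: 21.6
grip_force: 40.1
```

Emit:
jog_arm(rows=[[[2.2,0.9,0],[0,0,0]],[[4.5,1.8,0],[0,0,0]],[[6.8,2.5,0],[0,0,0]]])

```text
time: 5.5
tool_pos: [462.7, -246.3, 110.5]
tcp_rot: [-180.0, 0.1, 26.8]
ft_force: [-8.0, 2.2, 11.2]
finger_gap: 21.6
grip_force: 40.0
```

```bash
for a in ".425 .575 3 0" ".575 .625 2 0" ".625 .675 2 0" ".675 .715 2 0" ".715 .755 2 0" ".755 .795 2 0"; do python3 plan.py $a; done
```

```text
[[[2.3, 0.6, 0], [0, 0, 0]], [[4.7, 1.1, 0], [0, 0, 0]], [[7.0, 1.4, 0], [0, 0, 0]]]
radial dir world 0.33 -0.94 tangent ccw 0.94 0.33
[[[1.2, 0.1, 0], [0, 0, 0]], [[2.4, 0.2, 0], [0, 0, 0]]]
radial dir world 0.38 -0.92 tangent ccw 0.92 0.38
[[[1.2, 0.1, 0], [0, 0, 0]], [[2.4, 0.1, 0], [0, 0, 0]]]
radial dir world 0.43 -0.9 tangent ccw 0.9 0.43
[[[1.0, 0.0, 0], [0, 0, 0]], [[1.9, 0.0, 0], [0, 0, 0]]]
radial dir world 0.46 -0.89 tangent ccw 0.89 0.46
[[[1.0, -0.0, 0], [0, 0, 0]], [[1.9, -0.1, 0], [0, 0, 0]]]
radial dir world 0.5 -0.87 tangent ccw 0.87 0.5
[[[1.0, -0.1, 0], [0, 0, 0]], [[1.9, -0.1, 0], [0, 0, 0]]]
radial dir world 0.53 -0.85 tangent ccw 0.85 0.53
```

Emit:
jog_arm(rows=[[[2.3,0.6,0],[0,0,0]],[[4.7,1.1,0],[0,0,0]],[[7.0,1.4,0],[0,0,0]]])

```text
time: 5.8
tool_pos: [469.5, -244.6, 110.5]
tcp_rot: [-180.0, 0.1, 26.8]
ft_force: [-7.1, 1.4, 10.7]
finger_gap: 21.8
grip_force: 40.0
```

Emit:
jog_arm(rows=[[[1.2,0.1,0],[0,0,0]],[[2.4,0.2,0],[0,0,0]]])

```text
time: 6.0
tool_pos: [471.7, -243.8, 110.5]
tcp_rot: [-180.0, 0.1, 26.8]
ft_force: [-8.4, 1.3, 10.4]
finger_gap: 21.9
grip_force: 40.0
```

Emit:
jog_arm(rows=[[[1.2,0.1,0],[0,0,0]],[[2.4,0.1,0],[0,0,0]]])

```text
time: 6.2
tool_pos: [473.8, -242.8, 110.5]
tcp_rot: [-180.0, 0.1, 26.8]
ft_force: [-8.7, 1.4, 11.2]
finger_gap: 21.9
grip_force: 40.0
```

Emit:
jog_arm(rows=[[[1.0,0.0,0],[0,0,0]],[[1.9,0.0,0],[0,0,0]]])

```text
time: 6.4
tool_pos: [475.5, -242.0, 110.5]
tcp_rot: [-180.0, 0.1, 26.8]
ft_force: [-9.1, 1.4, 10.0]
finger_gap: 21.9
grip_force: 40.0
```

Emit:
jog_arm(rows=[[[1.0,0.0,0],[0,0,0]],[[1.9,-0.1,0],[0,0,0]]])

```text
time: 6.6
tool_pos: [477.1, -241.1, 110.5]
tcp_rot: [-180.0, 0.1, 26.8]
ft_force: [-7.6, 0.3, 10.2]
finger_gap: 22.3
grip_force: 40.0
```

```bash
for i in $(seq 0 7); do python3 plan.py $(echo "0.755+0.04*$i"|bc) $(echo "0.795+0.04*$i"|bc) 2 0; done
```

```text
bash: bc: command not found
bash: bc: command not found
Traceback (most recent call last):
  File "plan.py", line 3, in <module>
    a,b,n,h=map(float,sys.argv[1:5]); rad=float(sys.argv[5]) if len(sys.argv)>5 else 48
    ^^^^^^^
ValueError: not enough values to unpack (expected 4, got 2)
bash: bc: command not found
bash: bc: command not found
Traceback (most recent call last):
  File "plan.py", line 3, in <module>
    a,b,n,h=map(float,sys.argv[1:5]); rad=float(sys.argv[5]) if len(sys.argv)>5 else 48
    ^^^^^^^
ValueError: not enough values to unpack (expected 4, got 2)
bash: bc: command not found
bash: bc: command not found
Traceback (most recent call last):
  File "plan.py", line 3, in <module>
    a,b,n,h=map(float,sys.argv[1:5]); rad=float(sys.argv[5]) if len(sys.argv)>5 else 48
    ^^^^^^^
ValueError: not enough values to unpack (expected 4, got 2)
bash: bc: command not found
bash: bc: command not found
Traceback (most recent call last):
  File "plan.py", line 3, in <module>
    a,b,n,h=map(float,sys.argv[1:5]); rad=float(sys.argv[5]) if len(sys.argv)>5 else 48
    ^^^^^^^
Valu
[... 511 characters left out ...]
 rad=float(sys.argv[5]) if len(sys.argv)>5 else 48
    ^^^^^^^
ValueError: not enough values to unpack (expected 4, got 2)
bash: bc: command not found
bash: bc: command not found
Traceback (most recent call last):
  File "plan.py", line 3, in <module>
    a,b,n,h=map(float,sys.argv[1:5]); rad=float(sys.argv[5]) if len(sys.argv)>5 else 48
    ^^^^^^^
ValueError: not enough values to unpack (expected 4, got 2)
bash: bc: command not found
bash: bc: command not found
Traceback (most recent call last):
  File "plan.py", line 3, in <module>
    a,b,n,h=map(float,sys.argv[1:5]); rad=float(sys.argv[5]) if len(sys.argv)>5 else 48
    ^^^^^^^
ValueError: not enough values to unpack (expected 4, got 2)
```

```bash
for a in ".755 .795" ".795 .835" ".835 .875" ".875 .915" ".915 .955" ".955 .995" ".995 1.035" "1.035 1.075" "1.075 1.115"; do python3 plan.py $a 2 0; done
```

```text
[[[1.0, -0.1, 0], [0, 0, 0]], [[1.9, -0.1, 0], [0, 0, 0]]]
radial dir world 0.53 -0.85 tangent ccw 0.85 0.53
[[[1.0, -0.1, 0], [0, 0, 0]], [[1.9, -0.2, 0], [0, 0, 0]]]
radial dir world 0.57 -0.82 tangent ccw 0.82 0.57
[[[1.0, -0.1, 0], [0, 0, 0]], [[1.9, -0.3, 0], [0, 0, 0]]]
radial dir world 0.6 -0.8 tangent ccw 0.8 0.6
[[[0.9, -0.2, 0], [0, 0, 0]], [[1.9, -0.4, 0], [0, 0, 0]]]
radial dir world 0.63 -0.78 tangent ccw 0.78 0.63
[[[0.9, -0.2, 0], [0, 0, 0]], [[1.9, -0.4, 0], [0, 0, 0]]]
radial dir world 0.66 -0.75 tangent ccw 0.75 0.66
[[[0.9, -0.2, 0], [0, 0, 0]], [[1.8, -0.5, 0], [0, 0, 0]]]
radial dir world 0.69 -0.72 tangent ccw 0.72 0.69
[[[0.9, -0.3, 0], [0, 0, 0]], [[1.8, -0.6, 0], [0, 0, 0]]]
radial dir world 0.72 -0.7 tangent ccw 0.7 0.72
[[[0.9, -0.3, 0], [0, 0, 0]], [[1.8, -0.7, 0], [0, 0, 0]]]
radial dir world 0.75 -0.67 tangent ccw 0.67 0.75
[[[0.9, -0.4, 0], [0, 0, 0]], [[1.8, -0.7, 0], [0, 0, 0]]]
radial dir world 0.77 -0.64 tangent ccw 0.64 0.77
```

Emit:
jog_arm(rows=[[[1.0,-0.1,0],[0,0,0]],[[1.9,-0.1,0],[0,0,0]]])

```text
time: 6.8
tool_pos: [478.7, -240.3, 110.5]
tcp_rot: [-180.0, 0.1, 26.7]
ft_force: [-9.1, -0.1, 9.8]
finger_gap: 21.9
grip_force: 40.0
```

Emit:
jog_arm(rows=[[[1.0,-0.1,0],[0,0,0]],[[1.9,-0.2,0],[0,0,0]]])

```text
time: 7.0
tool_pos: [480.3, -239.3, 110.5]
tcp_rot: [-180.0, 0.1, 26.7]
ft_force: [-9.2, -0.7, 10.8]
finger_gap: 21.7
grip_force: 39.9
```

Emit:
jog_arm(rows=[[[1.0,-0.1,0],[0,0,0]],[[1.9,-0.3,0],[0,0,0]]])

```text
time: 7.2
tool_pos: [481.9, -238.2, 110.5]
tcp_rot: [180.0, 0.1, 26.7]
ft_force: [-8.8, -0.3, 10.7]
finger_gap: 21.9
grip_force: 39.9
```

Emit:
jog_arm(rows=[[[0.9,-0.2,0],[0,0,0]],[[1.9,-0.4,0],[0,0,0]]])

```text
time: 7.4
tool_pos: [483.4, -237.1, 110.5]
tcp_rot: [180.0, 0.1, 26.7]
ft_force: [-8.3, -0.3, 10.3]
finger_gap: 21.7
grip_force: 39.9
```

Emit:
jog_arm(rows=[[[0.9,-0.2,0],[0,0,0]],[[1.9,-0.4,0],[0,0,0]]])

```text
time: 7.6
tool_pos: [484.9, -235.9, 110.5]
tcp_rot: [180.0, 0.1, 26.7]
ft_force: [-9.0, -1.4, 9.8]
finger_gap: 21.7
grip_force: 39.9
```

Emit:
jog_arm(rows=[[[0.9,-0.2,0],[0,0,0]],[[1.8,-0.5,0],[0,0,0]]])

```text
time: 7.8
tool_pos: [486.3, -234.7, 110.5]
tcp_rot: [180.0, 0.1, 26.7]
ft_force: [-7.8, -1.1, 9.5]
finger_gap: 21.9
grip_force: 39.8
```

Emit:
jog_arm(rows=[[[0.9,-0.3,0],[0,0,0]],[[1.8,-0.6,0],[0,0,0]]])

```text
time: 8.0
tool_pos: [487.6, -233.4, 110.5]
tcp_rot: [180.0, 0.1, 26.7]
ft_force: [-8.3, -1.1, 9.0]
finger_gap: 21.7
grip_force: 39.8
```

Emit:
jog_arm(rows=[[[0.9,-0.3,0],[0,0,0]],[[1.8,-0.7,0],[0,0,0]]])

```text
time: 8.2
tool_pos: [488.9, -232.1, 110.5]
tcp_rot: [180.0, 0.1, 26.7]
ft_force: [-7.7, -1.0, 9.7]
finger_gap: 21.9
grip_force: 39.8
```

```bash
for a in "1.115 1.155" "1.155 1.195" "1.195 1.235" "1.235 1.275" "1.275 1.315" "1.315 1.355" "1.355 1.395" "1.395 1.435" "1.435 1.475" "1.475 1.515" "1.515 1.555" "1.555 1.595" "1.595 1.635"; do python3 plan.py $a 2 0; done
```

```text
[[[0.9, -0.4, 0], [0, 0, 0]], [[1.7, -0.8, 0], [0, 0, 0]]]
radial dir world 0.8 -0.6 tangent ccw 0.6 0.8
[[[0.9, -0.4, 0], [0, 0, 0]], [[1.7, -0.9, 0], [0, 0, 0]]]
radial dir world 0.82 -0.57 tangent ccw 0.57 0.82
[[[0.8, -0.5, 0], [0, 0, 0]], [[1.7, -0.9, 0], [0, 0, 0]]]
radial dir world 0.84 -0.54 tangent ccw 0.54 0.84
[[[0.8, -0.5, 0], [0, 0, 0]], [[1.6, -1.0, 0], [0, 0, 0]]]
radial dir world 0.86 -0.51 tangent ccw 0.51 0.86
[[[0.8, -0.5, 0], [0, 0, 0]], [[1.6, -1.1, 0], [0, 0, 0]]]
radial dir world 0.88 -0.47 tangent ccw 0.47 0.88
[[[0.8, -0.6, 0], [0, 0, 0]], [[1.5, -1.1, 0], [0, 0, 0]]]
radial dir world 0.9 -0.43 tangent ccw 0.43 0.9
[[[0.8, -0.6, 0], [0, 0, 0]], [[1.5, -1.2, 0], [0, 0, 0]]]
radial dir world 0.92 -0.4 tangent ccw 0.4 0.92
[[[0.7, -0.6, 0], [0, 0, 0]], [[1.5, -1.3, 0], [0, 0, 0]]]
radial dir world 0.93 -0.36 tangent ccw 0.36 0.93
[[[0.7, -0.6, 0], [0, 0, 0]], [[1.4, -1.3, 0], [0, 0, 0]]]
radial dir world 0.95 -0.32 tangent ccw 0.32 0.95
[[[0.7, -0.7, 0], [0, 0, 0]], [[1.3, -1.4, 0], [0, 0, 0]]]
radial dir world 0.96 -0.29 tangent ccw 0.29 0.96
[[[0.7, -0.7, 0], [0, 0, 0]], [[1.3, -1.4, 0], [0, 0, 0]]]
radial dir world 0.97 -0.25 tangent ccw 0.25 0.97
[[[0.6, -0.7, 0], [0, 0, 0]], [[1.2, -1.5, 0], [0, 0, 0]]]
radial dir world 0.98 -0.21 tangent ccw 0.21 0.98
[[[0.6, -0.8, 0], [0, 0, 0]], [[1.2, -1.5, 0], [0, 0, 0]]]
radial dir world 0.99 -0.17 tangent ccw 0.17 0.99
```

Emit:
jog_arm(rows=[[[0.7,-0.8,0],[0,0,0]],[[1.4,-1.6,0],[0,0,0]]])

```text
time: 8.4
tool_pos: [489.8, -230.4, 110.6]
tcp_rot: [179.9, 0.1, 26.7]
ft_force: [-5.9, -3.9, 8.4]
finger_gap: 21.8
grip_force: 39.5
```

Emit:
jog_arm(rows=[[[0.9,-0.4,0],[0,0,0]],[[1.7,-0.8,0],[0,0,0]]])

```text
time: 8.6
tool_pos: [491.1, -229.1, 110.7]
tcp_rot: [179.9, 0.1, 26.7]
ft_force: [-6.0, -3.9, 7.6]
finger_gap: 21.9
grip_force: 39.5
```

Emit:
jog_arm(rows=[[[0.9,-0.4,0],[0,0,0]],[[1.7,-0.9,0],[0,0,0]]])

```text
time: 8.8
tool_pos: [492.2, -227.6, 110.7]
tcp_rot: [179.9, 0.1, 26.7]
ft_force: [-6.8, -4.4, 7.4]
finger_gap: 21.9
grip_force: 39.4
```

Emit:
jog_arm(rows=[[[0.8,-0.5,0],[0,0,0]],[[1.7,-0.9,0],[0,0,0]]])

```text
time: 9.0
tool_pos: [493.3, -226.2, 110.7]
tcp_rot: [179.9, 0.1, 26.7]
ft_force: [-7.8, -5.2, 7.6]
finger_gap: 21.7
grip_force: 39.5
```

Emit:
jog_arm(rows=[[[0.8,-0.5,0],[0,0,0]],[[1.6,-1.0,0],[0,0,0]]])

```text
time: 9.2
tool_pos: [493.9, -225.1, 110.7]
tcp_rot: [179.8, 0.1, 26.7]
ft_force: [-9.8, -8.3, 9.0]
finger_gap: 21.8
grip_force: 39.5
```

Emit:
jog_arm(rows=[[[0.4,-0.4,0],[0,0,0]],[[0.8,-0.7,0],[0,0,0]]])

```text
time: 9.4
tool_pos: [494.1, -224.6, 110.7]
tcp_rot: [179.8, 0.2, 26.7]
ft_force: [-10.2, -9.3, 8.3]
finger_gap: 22.0
grip_force: 39.5
```

```bash
for a in "1.26 .96 7 1" ".96 .66 7 1" ".66 .36 7 1" ".36 .21 5 1"; do python3 plan.py $a; done
```

```text
[[[-1.8, 1.1, 0], [0, 0, 0]], [[-3.6, 2.0, 0], [0, 0, 0]], [[-5.4, 2.9, 0], [0, 0, 0]], [[-7.3, 3.7, 0], [0, 0, 0]], [[-9.2, 4.5, 0], [0, 0, 0]], [[-11.2, 5.1, 0], [0, 0, 0]], [[-13.2, 5.7, 0], [0, 0, 0]], [[-13.2, 5.7, 0], [0, 0, 0]]]
radial dir world 0.66 -0.75 tangent ccw 0.75 0.66
[[[-2.0, 0.5, 0], [0, 0, 0]], [[-4.0, 0.9, 0], [0, 0, 0]], [[-6.1, 1.2, 0], [0, 0, 0]], [[-8.1, 1.4, 0], [0, 0, 0]], [[-10.1, 1.5, 0], [0, 0, 0]], [[-12.2, 1.6, 0], [0, 0, 0]], [[-14.3, 1.6, 0], [0, 0, 0]], [[-14.3, 1.6, 0], [0, 0, 0]]]
radial dir world 0.41 -0.91 tangent ccw 0.91 0.41
[[[-2.1, -0.1, 0], [0, 0, 0]], [[-4.1, -0.3, 0], [0, 0, 0]], [[-6.1, -0.7, 0], [0, 0, 0]], [[-8.2, -1.0, 0], [0, 0, 0]], [[-10.2, -1.5, 0], [0, 0, 0]], [[-12.1, -2.1, 0], [0, 0, 0]], [[-14.1, -2.7, 0], [0, 0, 0]], [[-14.1, -2.7, 0], [0, 0, 0]]]
radial dir world 0.13 -0.99 tangent ccw 0.99 0.13
[[[-1.3, -0.5, 0], [0, 0, 0]], [[-2.7, -1.0, 0], [0, 0, 0]], [[-4.0, -1.6, 0], [0, 0, 0]], [[-5.3, -2.3, 0], [0, 0, 0]], [[-6.6, -2.9, 0], [0, 0, 0]], [[-6.6, -2.9, 0], [0, 0, 0]]]
radial dir world -0.02 -1.0 tangent ccw 1.0 -0.02
```

```bash
for a in "1.295 .995 7 0" ".995 .695 7 0" ".695 .395 7 0" ".395 .245 4 1"; do python3 plan.py $a; done; python3 - <<'E'
import numpy as np
from scipy.optimize import least_squares
p=np.array([[414.3,-226.4],[423.9,-236.8],[435.9,-243.8],[448.6,-247.1],[455.6,-247.1],[462.7,-246.3],[469.5,-244.6],[473.8,-242.8],[477.1,-241.1],[480.3,-239.3],[483.4,-237.1],[486.3,-234.7],[488.9,-232.1],[491.1,-229.1],[493.3,-226.2],[494.1,-224.6]])
s=least_squares(lambda q:np.hypot(*(p-q[:2]).T)-q[2],[454,-198,48]);print(s.x,s.fun.round(2))
for R in (48,):
  s=least_squares(lambda q:np.hypot(*(p-q[:2]).T)-R,[454,-198]);print(s.x,s.fun.round(2)); d=p-s.x;print((np.arctan2(d[:,1],d[:,0])+np.radians(103.4)).round(3))
E
```

```text
[[[-1.7, 1.1, 0], [0, 0, 0]], [[-3.5, 2.2, 0], [0, 0, 0]], [[-5.3, 3.1, 0], [0, 0, 0]], [[-7.2, 4.0, 0], [0, 0, 0]], [[-9.1, 4.8, 0], [0, 0, 0]], [[-11.0, 5.5, 0], [0, 0, 0]], [[-13.0, 6.2, 0], [0, 0, 0]]]
radial dir world 0.69 -0.72 tangent ccw 0.72 0.69
[[[-2.0, 0.6, 0], [0, 0, 0]], [[-4.0, 1.0, 0], [0, 0, 0]], [[-6.0, 1.4, 0], [0, 0, 0]], [[-8.0, 1.7, 0], [0, 0, 0]], [[-10.1, 1.9, 0], [0, 0, 0]], [[-12.1, 2.0, 0], [0, 0, 0]], [[-14.2, 2.0, 0], [0, 0, 0]]]
radial dir world 0.44 -0.9 tangent ccw 0.9 0.44
[[[-2.1, -0.1, 0], [0, 0, 0]], [[-4.1, -0.2, 0], [0, 0, 0]], [[-6.2, -0.4, 0], [0, 0, 0]], [[-8.2, -0.8, 0], [0, 0, 0]], [[-10.2, -1.2, 0], [0, 0, 0]], [[-12.2, -1.7, 0], [0, 0, 0]], [[-14.2, -2.2, 0], [0, 0, 0]]]
radial dir world 0.16 -0.99 tangent ccw 0.99 0.16
[[[-1.7, -0.6, 0], [0, 0, 0]], [[-3.4, -1.2, 0], [0, 0, 0]], [[-5.0, -1.9, 0], [0, 0, 0]], [[-6.7, -2.7, 0], [0, 0, 0]], [[-6.7, -2.7, 0], [0, 0, 0]]]
radial dir world 0.01 -1.0 tangent ccw 1.0 0.01
[ 453.75424475 -199.58777228   47.68807533] [ 0.01  0.02 -0.01  0.1  -0.14 -0.13 -0.   -0.05 -0.06  0.08  0.12  0.19
  0.19 -0.09 -0.02 -0.22]
[ 453.71160953 -199.2236406 ] [-0.13 -0.03  0.    0.15 -0.09 -0.07  0.04 -0.02 -0.03  0.09  0.13  0.17
  0.16 -0.14 -0.09 -0.3 ]
[-0.733 -0.437 -0.146  0.128  0.273  0.423  0.569  0.666  0.743  0.82
  0.899  0.977  1.053  1.13   1.207  1.244]
```

Emit:
jog_arm(rows=[[[-1.7,1.1,0],[0,0,0]],[[-3.5,2.2,0],[0,0,0]],[[-5.3,3.1,0],[0,0,0]],[[-7.2,4.0,0],[0,0,0]],[[-9.1,4.8,0],[0,0,0]],[[-11.0,5.5,0],[0,0,0]],[[-13.0,6.2,0],[0,0,0]]])

```text
time: 10.1
tool_pos: [486.9, -233.2, 110.8]
tcp_rot: [180.0, -0.1, 26.8]
ft_force: [-1.0, 3.1, 7.8]
finger_gap: 21.9
grip_force: 39.6
```

Emit:
jog_arm(rows=[[[-2.0,0.6,0],[0,0,0]],[[-4.0,1.0,0],[0,0,0]],[[-6.0,1.4,0],[0,0,0]],[[-8.0,1.7,0],[0,0,0]],[[-10.1,1.9,0],[0,0,0]],[[-12.1,2.0,0],[0,0,0]],[[-14.2,2.0,0],[0,0,0]]])

```text
time: 10.8
tool_pos: [475.3, -241.4, 110.8]
tcp_rot: [179.9, -0.1, 26.8]
ft_force: [-0.2, 3.1, 6.4]
finger_gap: 21.6
grip_force: 39.5
```

Emit:
jog_arm(rows=[[[-2.1,-0.1,0],[0,0,0]],[[-4.1,-0.2,0],[0,0,0]],[[-6.2,-0.4,0],[0,0,0]],[[-8.2,-0.8,0],[0,0,0]],[[-10.2,-1.2,0],[0,0,0]],[[-12.2,-1.7,0],[0,0,0]],[[-14.2,-2.2,0],[0,0,0]],[[-14.2,-2.2,0],[0,0,0]]])

```text
time: 11.6
tool_pos: [461.6, -246.0, 110.8]
tcp_rot: [179.9, -0.1, 26.8]
ft_force: [-1.0, 2.4, 6.4]
finger_gap: 22.1
grip_force: 39.4
```

```bash
python3 - <<'E'
from h import *
s=r.sense();print(s['time'],s['tool_pos'],s['ft_force'])
P=wpose();np.save('P2.npy',P)
im,d=r.snapshot('wrist');cv2.imwrite('pics/w2.png',im);cv2.imwrite('pics/w2v.png',cv2.resize(im,(768,576)))
im,d=r.snapshot('top');cv2.imwrite('pics/top2.png',im)
E
```

```text
11.6 [ 461.57974836 -246.01286101  110.75251852] [-1.01140259  2.43045014  6.447151  ]
```

View pics/w2v.png

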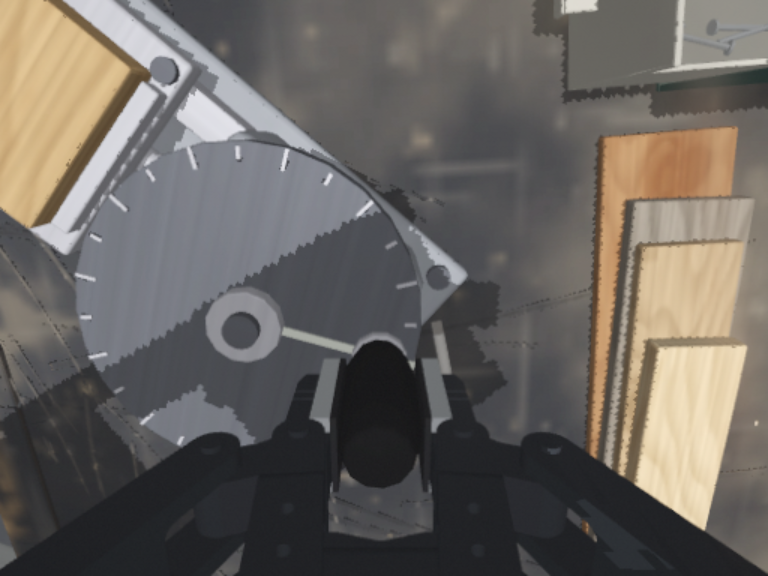

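The hub is at (243,325) and the mark line runs from (282,330) to (350,349). The grip is between the pads and the index is hidden below it. I'll get the wheel angle from the line.

```bash
cat >> h.py <<'E'
def lineang(im,P,pa,pb,z=92.3,name=None):
    """refine white line between pixel ends pa,pb by brightness-weighted cross profile; world angle deg"""
    g=cv2.GaussianBlur(cv2.cvtColor(im,cv2.COLOR_BGR2GRAY),(3,3),0).astype(np.float32);pa=np.array(pa,float);pb=np.array(pb,float);u=(pb-pa)/np.linalg.norm(pb-pa);n=np.array([-u[1],u[0]]);o=np.arange(-5,5.01,.25);pts=[]
    for t in np.linspace(.1,.9,25):
        q=pa+t*(pb-pa)+o[:,None]*n
        v=cv2.remap(g,q[:,0].astype(np.float32)[None],q[:,1].astype(np.float32)[None],cv2.INTER_LINEAR)[0]; w=np.clip(v-np.percentile(v,50)-8,0,None)
        if w.sum()>0: pts.append(pa+t*(pb-pa)+n*(w*o).sum()/w.sum())
    W=ray('wrist',pts,z,P)[:,:2]; vx,vy,x0,y0=cv2.fitLine(W.astype(np.float32),cv2.DIST_HUBER,0,.01,.01).ravel()
    d=np.array([vx,vy]); d*=np.sign(d@(W[-1]-W[0])); return np.degrees(np.arctan2(d[1],d[0])),W[0],W[-1]
E
python3 - <<'E'
from h import *
a=cv2.imread('pics/w1.png');P=np.load('P1.npy');print(lineang(a,P,(260.6,87.6),(262.9,115)))
b=cv2.imread('pics/w2.png');P=np.load('P2.npy');k=lineang(b,P,(190,220.5),(232,232.3));ax=ray('wrist',[(243.5/1.5,325/1.5)],103,P)[0][:2]
print(k,ax,[np.degrees(np.arctan2(*(q-ax)[::-1])) for q in k[1:]])
t=np.array([461.6,-246.0])
for c in ([453.7,-199.3],ax): print('tcp ang',np.degrees(np.arctan2(*(t-c)[::-1])))
E
```

```text
(np.float32(-148.0993), array([ 440.57544095, -207.1587893 ]), array([ 424.51775099, -217.10161749]))
(np.float32(-79.739006), array([ 456.91927037, -214.19050538]), array([ 460.18345677, -232.3564526 ])) [ 457.24483223 -198.91663467] [np.float64(-91.22107204160055), np.float64(-84.97786247476222)]
tcp ang -80.39846582829695
tcp ang -84.71523141709939
```

```bash
for a in ".395 .06 8 2" ".06 .02 2 2" ".02 -.02 2 2" ; do python3 plan.py $a; done
```

```text
[[[-1.9, -0.6, 0], [0, 0, 0]], [[-3.8, -1.4, 0], [0, 0, 0]], [[-5.6, -2.2, 0], [0, 0, 0]], [[-7.4, -3.1, 0], [0, 0, 0]], [[-9.2, -4.0, 0], [0, 0, 0]], [[-10.9, -5.0, 0], [0, 0, 0]], [[-12.6, -6.1, 0], [0, 0, 0]], [[-14.2, -7.3, 0], [0, 0, 0]], [[-14.2, -7.3, 0], [0, 0, 0]], [[-14.2, -7.3, 0], [0, 0, 0]]]
radial dir world -0.17 -0.98 tangent ccw 0.98 -0.17
[[[-0.8, -0.6, 0], [0, 0, 0]], [[-1.5, -1.2, 0], [0, 0, 0]], [[-1.5, -1.2, 0], [0, 0, 0]], [[-1.5, -1.2, 0], [0, 0, 0]]]
radial dir world -0.21 -0.98 tangent ccw 0.98 -0.21
[[[-0.7, -0.6, 0], [0, 0, 0]], [[-1.5, -1.2, 0], [0, 0, 0]], [[-1.5, -1.2, 0], [0, 0, 0]], [[-1.5, -1.2, 0], [0, 0, 0]]]
radial dir world -0.25 -0.97 tangent ccw 0.97 -0.25
```

Emit:
jog_arm(rows=[[[-1.9,-0.6,0],[0,0,0]],[[-3.8,-1.4,0],[0,0,0]],[[-5.6,-2.2,0],[0,0,0]],[[-7.4,-3.1,0],[0,0,0]],[[-9.2,-4.0,0],[0,0,0]],[[-10.9,-5.0,0],[0,0,0]],[[-12.6,-6.1,0],[0,0,0]],[[-14.2,-7.3,0],[0,0,0]],[[-14.2,-7.3,0],[0,0,0]],[[-14.2,-7.3,0],[0,0,0]]])

```text
time: 12.7
tool_pos: [446.6, -246.3, 110.9]
tcp_rot: [179.8, -0.2, 26.8]
ft_force: [5.1, 1.0, 3.5]
finger_gap: 21.6
grip_force: 39.1
```

```bash
python3 - <<'E'
from h import *
s=r.sense();t=s['tool_pos'];d=t[:2]-[453.7,-199.4];print(s['ft_force'].round(1),t,np.degrees(np.arctan2(d[1],d[0]))+103.4)
P=wpose();np.save('P3.npy',P)
im,d=r.snapshot('wrist');cv2.imwrite('pics/w3.png',im);cv2.imwrite('pics/w3v.png',cv2.resize(im[100:300,100:360],None,fx=3,fy=3))
E
```

```text
[5.1 1.  3.5] [ 446.6057888  -246.26145191  110.85334476] 4.791533806158256
```

View pics/w3v.png

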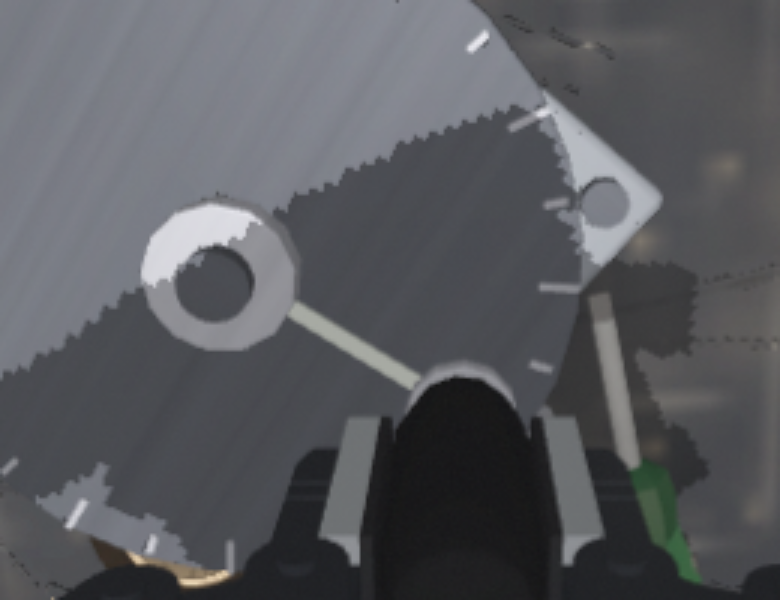

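The line runs from (293,310) to (415,384) in the crop. The cw force is about 5 N, so the slide is being picked up.

```bash
python3 - <<'E'
from h import *
b=cv2.imread('pics/w3.png');P=np.load('P3.npy');f=lambda x,y:(100+x/3,100+y/3)
k=lineang(b,P,f(297,312),f(412,382));print(k, k[0]+103.4)
E
```

```text
(np.float32(-96.805145), array([ 452.13379386, -215.02362736]), array([ 449.87104833, -233.85595758])) 6.5948563
```

Emit:
jog_arm(rows=[[[-0.8,-0.6,0],[0,0,0]],[[-1.5,-1.2,0],[0,0,0]],[[-1.5,-1.2,0],[0,0,0]],[[-1.5,-1.2,0],[0,0,0]]])

```text
time: 13.15
tool_pos: [444.9, -245.9, 110.9]
tcp_rot: [179.8, -0.2, 26.8]
ft_force: [6.4, 0.3, 2.3]
finger_gap: 21.6
grip_force: 39.1
```

Emit:
jog_arm(rows=[[[0.6,0.5,0],[0,0,0]],[[1.2,1.0,0],[0,0,0]],[[1.2,1.0,0],[0,0,0]]])

```text
time: 13.45
tool_pos: [445.6, -246.3, 110.8]
tcp_rot: [179.9, -0.1, 26.8]
ft_force: [3.1, 1.7, 7.3]
finger_gap: 21.7
grip_force: 39.7
```

Emit:
jog_arm(rows=[[[0,0,0],[0,0,0]],[[0,0,0],[0,0,0]],[[0,0,0],[0,0,0]],[[0,0,0],[0,0,0]],[[0,0,0],[0,0,0]]], grip=50)

```text
time: 13.95
tool_pos: [444.1, -245.8, 109.0]
tcp_rot: [-180.0, 0.0, 26.7]
ft_force: [0.6, 0.5, -0.7]
finger_gap: 50.0
grip_force: 0.0
```

Emit:
jog_arm(rows=[[[0,0,-30],[0,0,0]],[[0,0,-65],[0,0,0]],[[-30,0,-100],[0,0,0]],[[-60,-15,-130],[0,0,0]],[[-80,-30,-142],[0,0,0]],[[-80,-30,-142],[0,0,0]],[[-80,-30,-142],[0,0,0]]])

```text
time: 14.65
tool_pos: [359.4, -255.4, 251.6]
tcp_rot: [179.9, -0.0, 26.7]
ft_force: [-0.2, 0.4, 1.0]
finger_gap: 49.8
grip_force: 0.0
```

```bash
python3 - <<'E'
from h import *
s=r.sense();print(s['time'],s['tool_pos'])
P=wpose();np.save('P4.npy',P)
im,d=r.snapshot('wrist');cv2.imwrite('pics/w4.png',im);cv2.imwrite('pics/w4v.png',cv2.resize(im[:200,150:400],None,fx=3,fy=3,interpolation=cv2.INTER_CUBIC))
E
```

```text
14.65 [ 359.43506836 -255.35472169  251.55966935]
```

View pics/w4v.png

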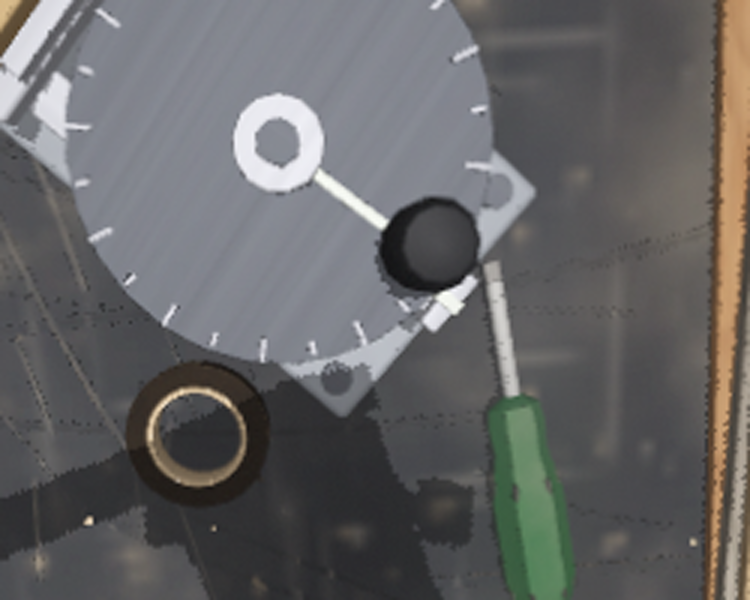

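The hub is at (278,142), the mark line runs (318,172)→(383,224), and the index line is at about (452,302), still slightly clockwise of the mark line.

```bash
python3 - <<'E'
from h import *
b=cv2.imread('pics/w4.png');P=np.load('P4.npy');f=lambda x,y:(150+x/3,y/3)
k=lineang(b,P,f(320,174),f(382,224));ax=ray('wrist',[f(278.5,142.5)],103,P)[0];ix=ray('wrist',[f(452,302)],90,P)[0]
a=lambda v:np.degrees(np.arctan2(v[1],v[0]))
print('line',k[0],a(k[1]-ax[:2]),a(k[2]-ax[:2]),'axis',ax,'index',ix,a(ix-ax),np.linalg.norm((ix-ax)[:2]))
# automatic centroids: hub ring and index white
h=cv2.cvtColor(b,cv2.COLOR_BGR2HSV);w=((h[...,2]>180)&(h[...,1]<40)).astype(np.uint8);n,l,st,c=cv2.connectedComponentsWithStats(w)
x,y=map(int,f(452,302));print([(st[i].tolist(),c[i].round(1)) for i in range(1,n) if abs(c[i][0]-x)<12 and abs(c[i][1]-y)<12])
m=w.copy();m[int(165/3):,:]=0;pts=np.argwhere(m[30:56+10,225:262])[:,::-1]+[225,30];hull=cv2.convexHull(pts.astype(np.int32));print(cv2.fitEllipse(hull))
G=ray('wrist',[f(435,240)],152,P)[0];print('griptop',G,a(G-ax),np.linalg.norm((G-ax)[:2]))
E
```

```text
line -98.61951 -97.66720411686171 -98.16012335066006 axis [ 453.95265259 -199.43807317  103.        ] index [ 438.737001   -264.08033601   90.        ] -103.24531319655084 66.4088713788634
[([291, 92, 18, 18, 133], array([299. , 100.9])), ([293, 99, 1, 1, 1], array([293.,  99.])), ([291, 101, 2, 2, 3], array([291.3, 101.3]))]
((242.46817016601562, 47.01898956298828), (29.928632736206055, 32.13859558105469), 178.0959014892578)
griptop [ 447.19566175 -244.92089833  152.        ] -98.45013505397739 45.981999842355
```

Emit:
jog_arm(rows=[[[40,15,0],[0,0,0]],[[81.1,31,20],[0,0,0]],[[81.1,31,50],[0,0,0]],[[81.1,31,80],[0,0,0]],[[81.1,31,110],[0,0,0]],[[81.1,31,132],[0,0,0]],[[81.1,31,142],[0,0,0]],[[81.1,31,142],[0,0,0]],[[81.1,31,142],[0,0,0]]])

```text
time: 15.6
tool_pos: [446.3, -246.3, 109.7]
tcp_rot: [180.0, -0.0, 26.8]
ft_force: [0.8, -0.9, -0.1]
finger_gap: 50.1
grip_force: 0.0
```

Emit:
jog_arm(rows=[[[0,0,0],[0,0,0]],[[0,0,0],[0,0,0]],[[0,0,0],[0,0,0]],[[0,0,0],[0,0,0]],[[0,0,0],[0,0,0]],[[0,0,0],[0,0,0]]], grip=15)

```text
time: 16.2
tool_pos: [446.7, -246.6, 110.9]
tcp_rot: [179.9, -0.1, 26.7]
ft_force: [-0.1, 1.8, 5.4]
finger_gap: 22.1
grip_force: 39.0
```

```bash
cat > m.py <<'E'
import sys
from h import *
n=sys.argv[1];s=r.sense();P=wpose();im,_=r.snapshot('wrist');cv2.imwrite(f'pics/w{n}.png',im)
ax=np.array([453.95,-199.3]) # axis in camera-frame estimate
A=np.radians(float(sys.argv[2])-103.4)
def proj(q):
    p=r.camera_params('wrist');K=np.array([[p['fx'],0,p['cx']],[0,p['fy'],p['cy']],[0,0,1]]);T=np.linalg.inv(P)
    return cv2.projectPoints(np.array([q]),cv2.Rodrigues(T[:3,:3])[0],T[:3,3],K,np.array(p['dist_coeffs']))[0].ravel()
u=np.array([np.cos(A),np.sin(A)])
k=lineang(im,P,proj([*(ax+18*u),92.3]),proj([*(ax+35*u),92.3]))
a=lambda v:np.degrees(np.arctan2(v[1],v[0]))+103.4
print(s['time'],s['tool_pos'].round(2),s['ft_force'].round(1),'dir',k[0]+103.4,'pts',a(k[1]-ax),a(k[2]-ax),k[1],k[2])
E
python3 m.py 5 4.8
```

```text
16.2 [ 446.75 -246.63  110.88] [-0.1  1.8  5.4] dir 6.0349045 pts 5.95896255987418 6.029409182766031 [ 451.4037424  -218.79575992] [ 449.68626163 -232.26142205]
```

```bash
python3 plan.py .1 .01 4 2;python3 plan.py .01 -.01 2 2
```

```text
[[[-0.9, -0.6, 0], [0, 0, 0]], [[-1.8, -1.3, 0], [0, 0, 0]], [[-2.6, -1.9, 0], [0, 0, 0]], [[-3.4, -2.6, 0], [0, 0, 0]], [[-3.4, -2.6, 0], [0, 0, 0]], [[-3.4, -2.6, 0], [0, 0, 0]]]
radial dir world -0.22 -0.98 tangent ccw 0.98 -0.22
[[[-0.4, -0.3, 0], [0, 0, 0]], [[-0.7, -0.6, 0], [0, 0, 0]], [[-0.7, -0.6, 0], [0, 0, 0]], [[-0.7, -0.6, 0], [0, 0, 0]]]
radial dir world -0.24 -0.97 tangent ccw 0.97 -0.24
```

Emit:
jog_arm(rows=[[[-0.8,-0.6,0],[0,0,0]],[[-1.7,-1.3,0],[0,0,0]],[[-2.5,-1.9,0],[0,0,0]],[[-3.4,-2.6,0],[0,0,0]],[[-3.4,-2.6,0],[0,0,0]],[[-3.4,-2.6,0],[0,0,0]]])

```text
time: 16.85
tool_pos: [443.5, -246.1, 110.9]
tcp_rot: [179.8, -0.2, 26.7]
ft_force: [6.2, 1.9, 4.5]
finger_gap: 21.8
grip_force: 39.1
```

```bash
python3 m.py 6 3
```

```text
16.85 [ 443.51 -246.09  110.95] [6.2 1.9 4.5] dir 3.2409592 pts 3.1569850782326085 3.164536384833383 [ 450.45205726 -218.65735366] [ 448.03876157 -232.03700726]
```

Emit:
jog_arm(rows=[[[-0.7,-0.6,0],[0,0,0]],[[-1.3,-1.1,0],[0,0,0]],[[-1.3,-1.1,0],[0,0,0]],[[-1.3,-1.1,0],[0,0,0]]])

```text
time: 17.3
tool_pos: [441.9, -245.7, 111.0]
tcp_rot: [179.8, -0.2, 26.7]
ft_force: [6.6, 0.7, 2.6]
finger_gap: 22.0
grip_force: 39.1
```

```bash
python3 m.py 7 1
```

```text
17.3 [ 441.92 -245.73  110.95] [6.6 0.7 2.6] dir 1.3436966 pts 1.1545349778902647 1.297610465535783 [ 449.77810325 -218.52192884] [ 446.97672943 -231.82078372]
```

Emit:
jog_arm(rows=[[[-0.3,-0.2,0],[0,0,0]],[[-0.5,-0.4,0],[0,0,0]],[[-0.5,-0.4,0],[0,0,0]],[[-0.5,-0.4,0],[0,0,0]]])

```text
time: 17.75
tool_pos: [441.3, -245.6, 110.9]
tcp_rot: [179.8, -0.2, 26.7]
ft_force: [6.5, 0.4, 3.1]
finger_gap: 21.7
grip_force: 39.1
```

```bash
python3 m.py 8 .5
```

```text
17.75 [ 441.31 -245.63  110.93] [6.5 0.4 3.1] dir 0.7568512 pts 0.4352466361411871 0.5628464374660922 [ 449.53641162 -218.47115   ] [ 446.55841565 -231.73680671]
```

Now relax the push, release and look.

Emit:
jog_arm(rows=[[[0.6,0.5,0],[0,0,0]],[[1.2,1.0,0],[0,0,0]],[[1.2,1.0,0],[0,0,0]]])

```text
time: 18.1
tool_pos: [442.0, -245.9, 110.8]
tcp_rot: [179.9, -0.1, 26.7]
ft_force: [2.3, 1.2, 7.4]
finger_gap: 22.0
grip_force: 39.6
```

Emit:
jog_arm(rows=[[[0,0,0],[0,0,0]],[[0,0,0],[0,0,0]],[[0,0,0],[0,0,0]],[[0,0,0],[0,0,0]],[[0,0,0],[0,0,0]]], grip=50)

```text
time: 18.6
tool_pos: [440.5, -245.2, 109.0]
tcp_rot: [-180.0, 0.0, 26.7]
ft_force: [-0.3, 0.8, 0.7]
finger_gap: 49.9
grip_force: 0.0
```

Emit:
jog_arm(rows=[[[0,0,-30],[0,0,0]],[[0,0,-65],[0,0,0]],[[-30,0,-100],[0,0,0]],[[-60,-15,-130],[0,0,0]],[[-80,-30,-142],[0,0,0]],[[-80,-30,-142],[0,0,0]],[[-80,-30,-142],[0,0,0]]])

```text
time: 19.3
tool_pos: [355.9, -254.8, 251.6]
tcp_rot: [179.9, -0.0, 26.7]
ft_force: [-0.1, 0.1, 0.0]
finger_gap: 49.7
grip_force: 0.0
```

```bash
python3 m.py 9 .5; python3 -c "
import cv2;im=cv2.imread('pics/w9.png');cv2.imwrite('pics/w9v.png',cv2.resize(im[:200,150:400],None,fx=3,fy=3,interpolation=cv2.INTER_CUBIC))"; python3 -c "
from h import *;np.save('P9.npy',wpose())"
```

```text
19.3 [ 355.91 -254.77  251.56] [-0.1  0.1  0. ] dir 0.9021683 pts 1.3032663950289276 1.1413748570235356 [ 449.82100356 -218.56540617] [ 446.87850979 -231.84567968]
```

View pics/w9v.png

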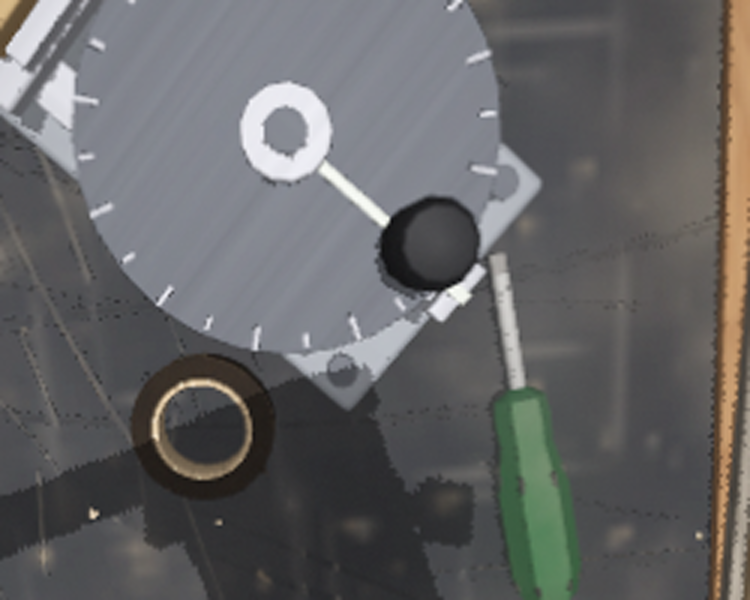

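The hub is at (286,132), and the line runs down to the grip and nearly points at the index line at (459,292), with the neighbours untouched. I'll check the line against the index in this same picture.

```bash
python3 - <<'E'
from h import *
a=lambda v:np.degrees(np.arctan2(v[1],v[0]))
f=lambda x,y:(150+x/3,y/3)
for n,hub,ix,l0,l1 in [(4,(278.5,142.5),(452,302),(320,174),(382,224)),(9,(286,132),(459,292),(324,168),(384,220))]:
    b=cv2.imread(f'pics/w{n}.png');P=np.load(f'P{n}.npy')
    x,y=f(*ix);c=b[int(y)-9:int(y)+10,int(x)-9:int(x)+10].astype(int)
    yel=((c.min(2)>150)&(c[...,2]-c[...,0]>3)); v,u=np.nonzero(yel); cen=(u.mean()+int(x)-9,v.mean()+int(y)-9) if len(u) else None
    # hub: outer ring ellipse
    h=cv2.cvtColor(b,cv2.COLOR_BGR2HSV);m=((h[...,2]>195)&(h[...,1]<30)).astype(np.uint8);X,Y=map(int,f(*hub))
    mm=np.zeros_like(m);cv2.circle(mm,(X,Y),17,1,-1);pts=cv2.findNonZero(m*mm).reshape(-1,2)
    pts=np.array([p for p in pts if not (p[1]>Y+9 and p[0]>X+7)]);e=cv2.fitEllipse(cv2.convexHull(pts))
    ax=ray('wrist',[e[0]],103,P)[0][:2];k=lineang(b,P,f(*l0),f(*l1))
    I=ray('wrist',[cen or (x,y)],90,P)[0][:2]
    print(n,e,(x,y),cen,len(u),'ax',ax,'idx',a(I-ax),np.linalg.norm(I-ax),'line dir',k[0],'pts',a(k[1]-ax),a(k[2]-ax))
E
```

```text
4 ((242.4173126220703, 47.123329162597656), (30.006244659423828, 31.93001365661621), 173.51036071777344) (300.66666666666663, 100.66666666666667) (np.float64(298.1111111111111), np.float64(99.22222222222223)) 18 ax [ 454.05761353 -199.00702467] idx -103.73488268468088 64.266685927268 line dir -98.61951 pts -97.83223933268448 -98.23172455683084
9 ((244.79949951171875, 43.18702697753906), (29.89278221130371, 32.006553649902344), 176.7009735107422) (303.0, 97.33333333333333) (np.float64(302.7692307692308), np.float64(97.6923076923077)) 13 ax [ 453.906343   -198.36085265] idx -103.61059462380662 66.77555980414358 line dir -102.68887 pts -101.65077420331731 -102.3064108380242
```

About 1° short of the mark, so one more gentle nudge is worthwhile.

Emit:
jog_arm(rows=[[[40,15,0],[0,0,0]],[[80.7,30.7,20],[0,0,0]],[[80.7,30.7,50],[0,0,0]],[[80.7,30.7,80],[0,0,0]],[[80.7,30.7,110],[0,0,0]],[[80.7,30.7,132],[0,0,0]],[[80.7,30.7,142],[0,0,0]],[[80.7,30.7,142],[0,0,0]],[[80.7,30.7,142],[0,0,0]]])

```text
time: 20.25
tool_pos: [442.2, -245.7, 109.8]
tcp_rot: [180.0, -0.0, 26.8]
ft_force: [-0.3, -0.8, -0.2]
finger_gap: 50.4
grip_force: 0.0
```

Emit:
jog_arm(rows=[[[0,0,0],[0,0,0]],[[0,0,0],[0,0,0]],[[0,0,0],[0,0,0]],[[0,0,0],[0,0,0]],[[0,0,0],[0,0,0]],[[0,0,0],[0,0,0]]], grip=15)

```text
time: 20.85
tool_pos: [442.6, -246.1, 110.8]
tcp_rot: [179.9, -0.1, 26.7]
ft_force: [0.2, 0.3, 5.6]
finger_gap: 22.0
grip_force: 39.1
```

```bash
python3 m.py 10 1
```

```text
20.85 [ 442.65 -246.09  110.81] [0.2 0.3 5.6] dir 1.6215515 pts 1.4249881557340274 1.4321351833525 [ 449.8697107 -218.5375031] [ 447.05412145 -231.83226718]
```

Emit:
jog_arm(rows=[[[-0.7,-0.5,0],[0,0,0]],[[-1.4,-1.1,0],[0,0,0]],[[-2.0,-1.6,0],[0,0,0]],[[-2.0,-1.6,0],[0,0,0]],[[-2.0,-1.6,0],[0,0,0]]])

```text
time: 21.4
tool_pos: [441.0, -245.8, 110.9]
tcp_rot: [179.8, -0.2, 26.7]
ft_force: [6.1, 1.1, 4.3]
finger_gap: 21.7
grip_force: 39.0
```

```bash
python3 m.py 11 .5
```

```text
21.4 [ 441.   -245.77  110.87] [6.1 1.1 4.3] dir 0.6836395 pts 0.44194723228252997 0.5658892836588905 [ 449.53868733 -218.47151975] [ 446.5601679 -231.7370693]
```

Same as before (0.5); add 0.45 mm.

Emit:
jog_arm(rows=[[[-0.2,-0.1,0],[0,0,0]],[[-0.35,-0.3,0],[0,0,0]],[[-0.35,-0.3,0],[0,0,0]],[[-0.35,-0.3,0],[0,0,0]]])

```text
time: 21.85
tool_pos: [440.7, -245.7, 110.9]
tcp_rot: [179.8, -0.2, 26.7]
ft_force: [6.9, -0.6, 4.3]
finger_gap: 21.8
grip_force: 39.0
```

```bash
python3 m.py 12 .2
```

```text
21.85 [ 440.68 -245.69  110.85] [ 6.9 -0.6  4.3] dir 0.37410736 pts 0.18918094467706226 0.26705214718569437 [ 449.45437608 -218.45092359] [ 446.39114557 -231.69783595]
```

Good. Relax, release and retreat.

Emit:
jog_arm(rows=[[[0.5,0.4,0],[0,0,0]],[[1.1,0.9,0],[0,0,0]],[[1.1,0.9,0],[0,0,0]]])

```text
time: 22.2
tool_pos: [441.3, -245.9, 110.8]
tcp_rot: [179.9, -0.1, 26.7]
ft_force: [2.1, 1.4, 6.8]
finger_gap: 22.2
grip_force: 39.4
```

Emit:
jog_arm(rows=[[[0,0,0],[0,0,0]],[[0,0,0],[0,0,0]],[[0,0,0],[0,0,0]],[[0,0,0],[0,0,0]],[[0,0,0],[0,0,0]]], grip=50)

```text
time: 22.7
tool_pos: [439.9, -245.2, 109.0]
tcp_rot: [-180.0, 0.0, 26.7]
ft_force: [-0.6, 0.1, 1.0]
finger_gap: 49.6
grip_force: 0.0
```

Emit:
jog_arm(rows=[[[0,0,-30],[0,0,0]],[[0,0,-65],[0,0,0]],[[-30,0,-100],[0,0,0]],[[-60,-15,-130],[0,0,0]],[[-80,-30,-142],[0,0,0]],[[-80,-30,-142],[0,0,0]],[[-80,-30,-142],[0,0,0]]])

```text
time: 23.4
tool_pos: [355.3, -254.7, 251.6]
tcp_rot: [179.9, -0.0, 26.7]
ft_force: [0.4, 0.0, -0.3]
finger_gap: 49.9
grip_force: 0.0
```

```bash
python3 m.py 13 .5
```

```text
23.4 [ 355.29 -254.75  251.57] [ 0.4  0.  -0.3] dir 0.4326477 pts 1.3460148382499995 0.8623980921069005 [ 449.83512098 -218.56968809] [ 446.72221325 -231.80148242]
```

About 0.5° short of the mark on the counter-clockwise side, which is good.

```bash
python3 -c "
from bench import r
print(r.hand_in())"
```

```text
the job is handed in; nothing more can be done
None
```

I wound the handwheel counter-clockwise until it touched the springy end stop (about 13 N at the grip), then brought it back clockwise to about 0.5° short of the mark by the camera, with the backlash taken up. It was released twice on the way to check the angle, and I handed the job in with the gripper clear and the things around it left alone.

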